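# Snap the proud trim clip home with the seating tool

## Robot

A 6-joint arm with a two-finger parallel gripper is mounted at the origin on a cart in front of the work surface, level with it; the furniture and walls round the work are solid. World frame = base frame: x ahead of the robot, y to its left, z up, the work surface at z = 0. Lengths are in m, angles in degrees, forces in N, time in s.
With the tool pointing down it reaches from about 0.35 to 0.725 m from the base axis. Payload 6 kg.
Tool frame: the origin (TCP) lies between the finger pads; the fingertips stand 11 mm ahead of it and the grasp point (between the pads) lies 8 mm behind it; z points along the fingers, y is the direction in which the jaws open and shut (so a half turn about z gives the same grasp; the last joint's range is limited). The gripper opens to 85 mm and grips with 20 to 120 N. Pads are 22 mm wide; open, the fingers measure 114 mm over their backs; the gripper's body (76 mm by 85 mm) begins 54 mm behind the grasp point. The pads swing forward as they close: fully open they stand 13 mm farther back than shut.
Start: joints at [86.729, 2.303, 4.859, 0, -92.561, -19.12], TCP at [0.229, 0.555, 0.208] pointing down, gripper open.
Joint ranges: [-146.85, 146.85], [-73.84, 115.35], [-62.03, 85.46], [-188.31, 113.3], [-161.28, -10.13], [-171.36, 171.36]. Speed limits (degrees/s): [147.25, 147.25, 172.46, 180, 180, 180].

## Interface

Orientations are given as a 3x3 rotation matrix whose columns are the frame's x, y, z axes.
In Python, from bench import arm, viewer gives the robot as it stands.
- The arm moves only by the tool step_arm, never from a script. Its argument "deltas" is text: rows parted by semicolons, each of 7 numbers parted by spaces: the shift along the tool's x, y, z in mm, then the turn, a rotation vector about the tool's x, y, z in degrees, then the finger opening in mm, from 0 to 85.4. A call has 1 to 20 rows; each row is the pose to reach, as a shift and turn from the pose measured when the call began, along the tool's axes at that moment; what a row does not reach only later rows make up. A row lasts 1/12 s, in which the tool goes at most 41.7 mm and 7.16 degrees, less where a joint would pass 70% of its speed; a pose out of reach is approached as far as the arm can. A call with a gripper value outside its range is refused whole. The fingers move at their own pace and stop on an object; the grip force is fixed at half the most. Time passes only in rows, so rows that repeat a pose let the fingers close. It gives the time, the measured TCP pose, the force and the opening at its end, in the units of the state.
- arm.read_state(): the state, without advancing time (a new reading comes with each control period).
- viewer.grab_frame(name): name is "scene" or "side" or "wrist"; returns a dict with "image" (420x560x3 uint8, red, green, blue), "fx", "fy", "cx", "cy" (pixels), "eye" and "rotation" of the camera in the world; the wrist camera has in their place "hand_eye" (4x4, takes a point from camera to tool coordinates, whose origin is the TCP and whose axes are the flange's). Camera axes: x right, y down, z forward; pixel columns grow to the right and rows downward; lengths in m; the calibration is good to about 2 mm. A picture is of the moment at which its call begins: read the wrist's pose just before it. There is no depth.
- arm.job_done(): hands the job in, once; it reports no verdict.
The state is a dict: "time": time; "joint_pos": joint angles; "joint_vel": joint speeds; "tau": joint torques, N m; "eef_pos": TCP position; "tcp_rot": TCP orientation; "contact_force": force on the tool from outside, world axes, zero at the start; "moment": the same for the moment, N m; "opening": opening from 0.0 (shut) to 1.0 (fully open).
Only numpy, scipy, OpenCV 4.12 (cv2) and the standard library are available. Lean on these libraries where they do the work, as an engineer would, in place of code of your own. Each camera call takes 0.05 s, during which the arm holds its last target. There are 200 camera calls.

## Task

One of the three push-in clips on the trim strip still stands proud of its boss. Pick up the seating tool, set its foot squarely and centrally on that clip and press straight down until the clip snaps fully home, then stand the tool back upright on the belt and let go. Leave the inspection stamp where it is.

Things in the scene. Friction and masses are not known exactly. Their poses are not given: they have to be found in the camera images.
- seater_mid (a point): Centre of the loose seating tool, half-way up: 52 mm above its flat underside. A turned tool standing on the belt, 104 mm tall, 0.2 kg: metal foot 40 mm across, above it a metal collar 50 mm across (top at 24 mm), then a straight round black grip 30 mm across from 24 to 100 mm, small metal button on top. z points up through the grip; round, so any yaw serves. Grip it at this point from above.
- clip_head (a point): Centre of the top of the proud clip's flat round head (34 mm across, 5 mm thick, white plastic). Three alike clips, 85 mm apart, sit in round bosses along a grey trim strip in a 300 x 86 mm aluminium nest, all fixed. This one's top is 49 mm above the belt, 12 mm higher than the other two, which are home at 37 mm. z points up.
- clip (a joint): How far the proud clip is pressed in, m: 0 = proud (start), 0.012 = fully home, head resting on its boss. It moves straight down only, resists with about 10 N at first and less as it goes, springs back up if let go before about 6 mm, past about 8 mm snaps home and stays.
- stamp: Inspection stamp, a bystander and not the seating tool: wooden block 27 x 40 mm with a turned dark handle, 74 mm tall, standing loose on the belt; origin at the centre of its underside, z up.
There are look-alikes about, which are no part of the job. Leave any turquoise look-alike of the part that bears seater_mid alone.

How it is judged:
By the outcome, as a careful person would: the job done as asked, in the order asked, and still so for the second after the job is handed in, with the robot touching nothing.
It also fails if it takes over 48 s, if anything falls off the work surface, if the arm or the gripper's body presses on something with over 40 N, if the wrist force passes 120 N, or if a joint passes its speed limit or range.

## Working session

There is one attempt and no reset: what is moved stays moved. The work goes in short steps, Python scripts to look and compute and a tool call to move; the robot and the scene stay as the last step left them, time stands still between calls to the robot, and variables do not carry over. Pictures are saved under pics/ and viewed, about 8 in all and at most 12, crops included, and the job is handed in when it is done.

Besides the shell and the picture viewer there is one more tool, called after "Request:" as a command line: name --argument value ..., lists and objects as JSON in quotes. step_arm: Moves the arm, as the interface text tells. Its arguments: {"type":"object","properties":{"deltas":{"type":"string"}},"required":["deltas"]}

```bash
ls; mkdir -p pics
cat > h.py <<'E'
import numpy as np, cv2
from bench import arm, viewer
def grab(n,save=None):
    s=arm.read_state(); f=viewer.grab_frame(n)
    if n=="wrist":
        T=np.eye(4);T[:3,:3]=s["tcp_rot"];T[:3,3]=s["eef_pos"]
        T=T@np.array(f["hand_eye"]); f["eye"]=T[:3,3]; f["rotation"]=T[:3,:3]
    if save: cv2.imwrite("pics/"+save,np.array(f["image"])[:,:,::-1])
    return f
def ray(f,u,v):
    d=np.array(f["rotation"])@np.array([(u-f["cx"])/f["fx"],(v-f["cy"])/f["fy"],1.]); return np.array(f["eye"]),d
def plane(f,u,v,z):
    e,d=ray(f,u,v); return e+d*(z-e[2])/d[2]
def proj(f,p):
    c=np.array(f["rotation"]).T@(np.array(p)-f["eye"]); return f["fx"]*c[0]/c[2]+f["cx"],f["fy"]*c[1]/c[2]+f["cy"]
E
python3 - <<'E'
from h import *
a=grab("scene","a.png");b=grab("side","b.png")
for f in(a,b):print(f["eye"],f["rotation"],f["fx"])
s=arm.read_state();print(s)
E
```

```text
pics
[ 0.15625224 -0.62066118  0.89297807] [[ 0.81132058 -0.4310545   0.39490623]
 [-0.58427034 -0.62062062  0.52293233]
 [ 0.01967461 -0.65499776 -0.75537464]] 518.4069180898919
[ 0.53273999 -0.69276279  0.62858057] [[ 0.99762804 -0.04247577  0.05416732]
 [-0.06871386 -0.66122631  0.74703291]
 [ 0.00408606 -0.74898302 -0.66257659]] 441.59518840016455
{'time': 0.1, 'joint_pos': array([ 8.67296995e+01,  2.33538922e+00,  4.80729729e+00, -2.27287962e-02,
       -9.25624409e+01, -1.91192303e+01]), 'joint_vel': array([-0.04844636, -0.01182677,  0.19323294, -0.03479809, -0.0427185 ,
        0.04126273]), 'tau': array([-5.28020304e-03, -3.69344401e+01,  3.48284125e+01,  6.95144266e+00,
       -4.45756639e-03, -8.23216311e-06]), 'eef_pos': array([0.22835622, 0.55447717, 0.2071721 ]), 'tcp_rot': array([[ 9.24622319e-01, -3.80884933e-01, -4.85789429e-04],
       [-3.80885216e-01, -9.24621022e-01, -1.55491798e-03],
       [ 1.43073710e-04,  1.62274188e-03, -9.99998673e-01]]), 'contact_force': array([-0.15552619, -0.26633099, -1.0942693 ]), 'moment': array([-0.00490479, -0.03860591, -0.00266152]), 'opening': 0.9973990380694642}
```

View pics/a.png

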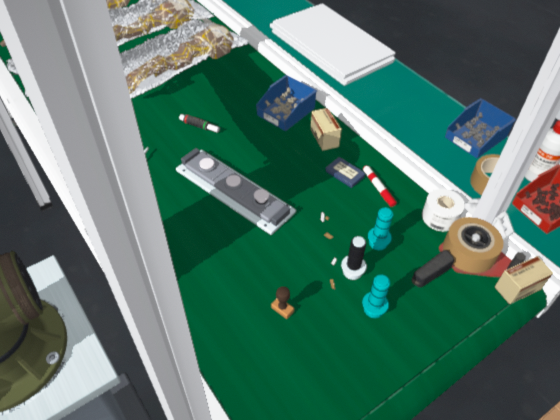

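View pics/b.png

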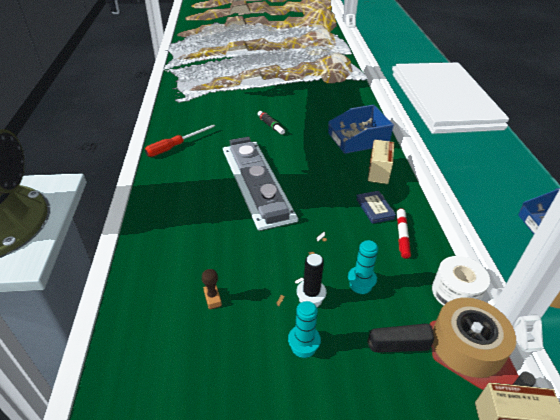

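The seating tool is the black-gripped white tool: scene (356,257), side (313,280). It could be confused with the turquoise tools at scene (380,228) and (376,296), or with the stamp at (283,302). The proud clip is probably the end one at scene (207,163), side (247,150); the other two are at (233,180) and (261,195). I'll check both choices in a close crop.

Run:
```python
from h import *
a=grab("scene");b=grab("side")
print("btn",plane(a,359,241,.104),plane(b,314,257,.104))
for n,p,q in(("c1",(207,163),(247,150)),("c2",(233,180),(257,171)),("c3",(261,195),(268,190))):
  for z in(.037,.049):print(n,z,plane(a,*p,z),plane(b,*q,z))
print("stamp",plane(a,283,308,0),plane(b,212,300,0))
print("turq feet",plane(a,379,243,0.01),plane(a,376,305,.01),plane(b,362,285,.01),plane(b,304,345,.01))
def crop(f,x,y,w,h,k):return cv2.resize(np.array(f["image"])[y:y+h,x:x+w,::-1],(w*k,h*k),interpolation=cv2.INTER_CUBIC)
c=np.vstack([np.hstack([crop(a,170,140,130,95,3),crop(b,215,130,130,95,3)]),np.hstack([crop(a,310,200,130,95,3),crop(b,260,235,130,95,3)])])
cv2.imwrite("pics/c.png",c)
```

```text
btn [ 0.63053588 -0.23369796  0.104     ] [ 0.63333281 -0.23038585  0.104     ]
c1 0.037 [0.52899338 0.17435271 0.037     ] [0.53580609 0.17109164 0.037     ]
c1 0.049 [0.52376791 0.16320737 0.049     ] [0.5357439  0.15356866 0.049     ]
c2 0.037 [0.54971909 0.09361104 0.037     ] [0.55571678 0.08820005 0.037     ]
c2 0.049 [0.54420305 0.08359762 0.049     ] [0.5552507 0.0723585 0.049    ]
c3 0.037 [0.57625031 0.0196759  0.037     ] [0.57591199 0.02089707 0.037     ]
c3 0.049 [0.57036233 0.01069898 0.049     ] [0.57503626 0.00642074 0.049     ]
stamp [ 0.4645109  -0.22038762  0.        ] [ 0.46375033 -0.22529928  0.        ]
turq feet [ 0.71849284 -0.2159934   0.01      ] [ 0.61201702 -0.32306627  0.01      ] [ 0.72632332 -0.21795437  0.01      ] [ 0.61034879 -0.32741919  0.01      ]
```

View pics/c.png

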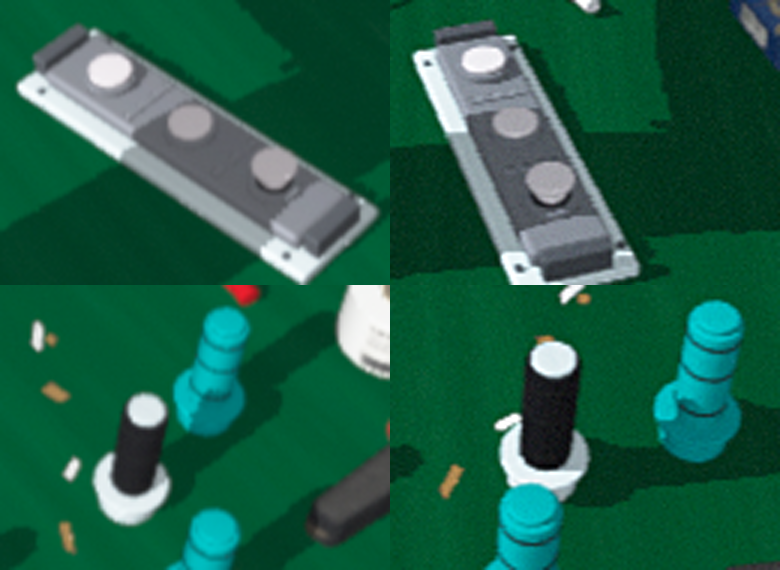

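The crop settles the proud clip. The near one, c3, shows its stem under the head. With c3 at z = 49 mm the spacing comes out at 85 mm and all three line up, at about (0.573, 0.009). The seating tool is confirmed at about (0.632, -0.232). I'll go over the clip first for a wrist look.

Request:
step_arm --deltas "31 22 0 0 0 5 85;62 44 0 0 0 10 85;93 66 0 0 0 15 85;124 88 0 0 0 20 85;155 110 0 0 0 25 85;186 132 0 0 0 30 85;217 154 0 0 0 35 85;248 176 0 0 0 40 85;279 198 0 0 0 45 85;310 220 0 0 0 50 85;341 242 0 0 0 55 85;372 264 0 0 0 60 85;403 286 0 0 0 65 85;434 308 0 0 0 70 85;465 330 0 0 0 75 85;496 352 0 0 0 80 85;526 373 0 0 0 86 85;526 373 0 0 0 86 85;526 373 0 0 0 86 85;526 373 0 0 0 86 85"

```text
time: 1.87
eef_pos: [0.5725, 0.0092, 0.2076]
tcp_rot: [[-0.315, -0.949, -0.001], [-0.949, 0.315, -0.001], [0.001, 0.001, -1.0]]
contact_force: [-0.6, 0.0, 0.2]
opening: 0.995
```

Run:
```python
from h import *
f=grab("wrist","w1.png");s=arm.read_state()
print(s["eef_pos"],s["tcp_rot"],s["joint_pos"],f["eye"],f["rotation"],f["fx"],f["hand_eye"])
print(proj(f,[.573,.009,.049]),proj(f,[.5527,.0909,.037]))
```

```text
[0.57244942 0.00981929 0.20790448] [[-3.14474589e-01 -9.49265795e-01 -4.28683848e-04]
 [-9.49265345e-01  3.14474860e-01 -9.31027610e-04]
 [ 1.01860296e-03  1.14150196e-04 -9.99999475e-01]] [ 2.10835125e+01 -1.85309216e+00  6.59523636e-01  4.09781184e-02
 -9.25547220e+01 -3.94108123e+01] [ 0.54705985 -0.06470138  0.3735996 ] [[-9.49397806e-01  2.99359138e-01  9.50153260e-02]
 [ 3.14075825e-01  9.04499366e-01  2.88508704e-01]
 [ 4.26414745e-04  3.03751547e-01 -9.52751182e-01]] 342.6575306421392 [[ 1.48868298e-03 -9.52331794e-01 -3.05060547e-01  7.84191787e-02]
 [ 9.99998869e-01  1.48327744e-03  2.49488277e-04  9.64178970e-04]
 [ 2.14893809e-04 -3.05060573e-01  9.52332925e-01 -1.65934174e-01]
 [ 0.00000000e+00  0.00000000e+00  0.00000000e+00  1.00000000e+00]]
(np.float64(284.42382522557693), np.float64(181.65536218818386)) (np.float64(326.68135505705584), np.float64(244.13772561481926))
```

View pics/w1.png

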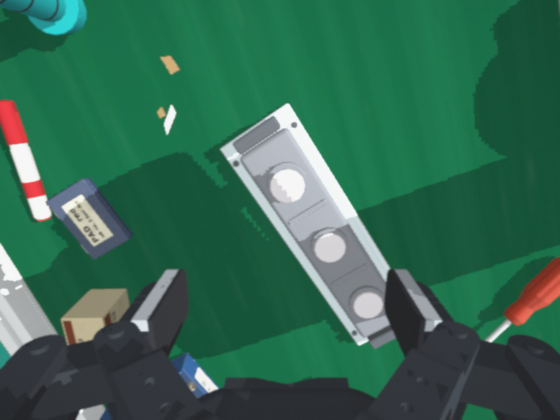

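The wrist view shows the nest with c3's head at about (288,185), c2 at (330,246) and c1 at (368,305). I'll refine these by mask.

Run:
```python
from h import *
f=grab("wrist");im=np.array(f["image"]);g=cv2.cvtColor(im,cv2.COLOR_RGB2GRAY)
hsv=cv2.cvtColor(im,cv2.COLOR_RGB2HSV)
for (u,v,z) in((288,185,.049),(330,246,.037),(368,305,.037)):
    r=26;c=cv2.resize(g[v-r:v+r,u-r:u+r],None,fx=4,fy=4,interpolation=cv2.INTER_CUBIC)
    h=cv2.HoughCircles(cv2.GaussianBlur(c,(7,7),0),cv2.HOUGH_GRADIENT,1,200,param1=80,param2=15,minRadius=50,maxRadius=85)
    if h is not None:
        x,y,R=h[0,0];U,V=u-r+x/4-.375,v-r+y/4-.375;print(U,V,R/4,plane(f,U,V,z),17e-3*f["fx"]/(.3736-z))
r=40;o=[cv2.resize(im[v-r:v+r,u-r:u+r,::-1],None,fx=5,fy=5,interpolation=cv2.INTER_CUBIC) for u,v in((288,170),)]
o=o[0];
for z,col in((.049,(0,0,255)),):
    pts=[proj(f,[.573+.017*np.cos(t),.009+.017*np.sin(t),z]) for t in np.linspace(0,6.28,60)]
    cv2.polylines(o,[np.int32([[(p[0]-248+.5)*5,(p[1]-130+.5)*5] for p in pts])],True,col,1)
cv2.imwrite("pics/d.png",o)
```

```text
287.5 185.0 16.725 [0.57123409 0.01382037 0.049     ] 17.945711709539022
329.75 248.25 15.8 [0.55083968 0.09731328 0.037     ] 17.305935891017132
366.25 299.5 17.625 [0.52914194 0.17105929 0.037     ] 17.305935891017132
```

View pics/d.png

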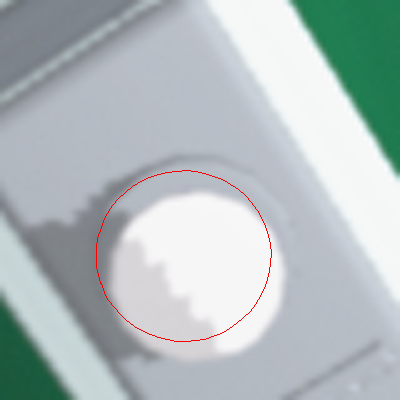

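Run:
```python
from h import *
P={"a":((261,196),(233,181),(207,163)),"b":((268,191),(257,171),(246,150)),"w1":((288,185),(330,246),(368,304))}
rows=[]
for n,ps in P.items():
    im=cv2.imread(f"pics/{n}.png");r=20 
    rows.append(np.hstack([cv2.resize(im[v-r:v+r,u-r:u+r],(200,200),interpolation=cv2.INTER_CUBIC) for u,v in ps]))
cv2.imwrite("pics/e.png",np.vstack(rows))
```

```text
(no output)
```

View pics/e.png

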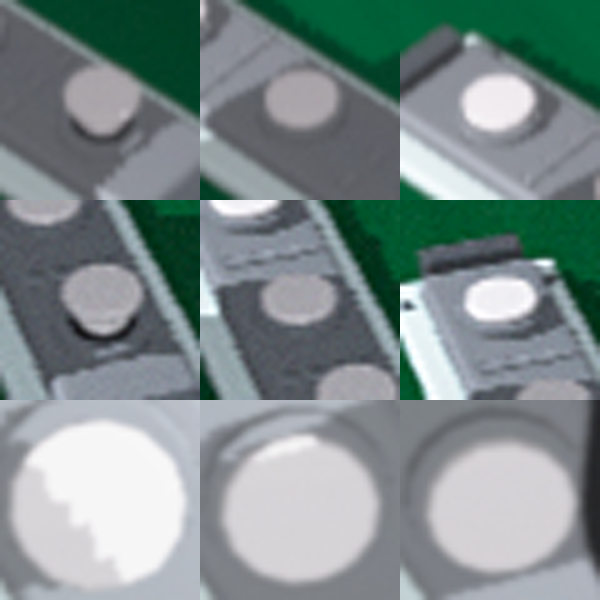

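c3 is confirmed as the proud clip: both fixed views show a dark gap and stem under its head, and the other two sit flush.

Run:
```python
from h import *
a=grab("scene");b=grab("side");w=grab("wrist")
print(plane(a,261.,194.2,.049),plane(b,267.8,188.8,.049),plane(w,287.2,185,.049))
print(plane(w,329.7,247.8,.037),plane(w,368,305,.037))
```

```text
[0.57167763 0.01264037 0.049     ] [0.57486488 0.01032301 0.049     ] [0.57162542 0.01439398 0.049     ]
[0.55076465 0.0975324  0.037     ] [0.52893531 0.17948265 0.037     ]
```

Request:
step_arm --deltas "23 -13 0 0 0 3 85;46 -26 0 0 0 6 85;69 -39 0 0 0 9 85;92 -52 0 0 0 12 85;115 -65 0 0 0 15 85;138 -78 0 0 0 18 85;161 -91 0 0 0 21 85;184 -110 0 0 0 24 85;209 -130 0 0 0 28 85;209 -130 0 0 0 28 85;209 -130 0 0 0 28 85"

```text
time: 3.03
eef_pos: [0.6304, -0.2296, 0.2075]
tcp_rot: [[-0.723, -0.69, -0.001], [-0.69, 0.723, -0.001], [0.001, 0.0, -1.0]]
contact_force: [0.1, 0.6, -1.2]
opening: 0.993
```

Run:
```python
from h import *
f=grab("wrist","w2.png");s=arm.read_state()
print(s["eef_pos"],s["joint_pos"])
print(proj(f,[.632,-.232,.104]),proj(f,[.632,-.232,.0]))
```

```text
[ 0.63037219 -0.22863765  0.20811444] [-2.87657922e+00  1.31297760e+01  1.67330968e+01  3.32911307e-02
 -9.36174140e+01 -4.33713795e+01]
(np.float64(281.56200562878877), np.float64(197.3586417115804)) (np.float64(282.71857056934033), np.float64(171.2149522467408))
```

View pics/w2.png

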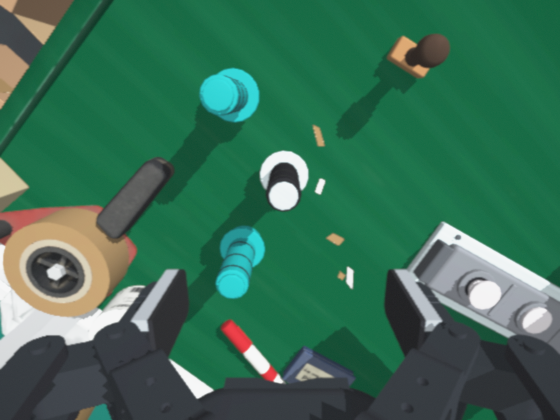

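The wrist view shows the tool's button at about (284,197) and its foot at about (284,172). The turquoise tools at (225,95) and (237,265) are clear of the finger lanes.

```bash
cat > btn.py <<'E'
from h import *
f=grab("wrist");im=np.array(f["image"]).astype(int);s=arm.read_state()
m=((im.min(2)>150)).astype(np.uint8);m[:, :240]=0;m[:,312:]=0;m[:140]=0;m[320:]=0
n,l,st,c=cv2.connectedComponentsWithStats(m)
for i in range(1,n):
    if st[i,4]>60:
        p=plane(f,*c[i],.104);R=s["tcp_rot"];print(st[i],c[i],p,"tool mm",(R.T@(p-s["eef_pos"])*1e3).round(1),2*15e-3*0+1)
E
python3 btn.py
```

```text
[260 150  48  39 819] [284.17216117 165.26007326] [ 0.61150857 -0.24781298  0.104     ] tool mm [ 27.3  -1.1 104.7] 1.0
[268 181  30  28 644] [282.51397516 194.4689441 ] [ 0.62990796 -0.23208514  0.104     ] tool mm [  3.1  -2.4 104.7] 1.0
```

Request:
step_arm --deltas "3 -2 25 0 0 0 85;3 -2 50 0 0 0 85;3 -2 75 0 0 0 85;3 -2 100 0 0 0 85;3 -2 125 0 0 0 85;3 -2 145 0 0 0 85;3 -2 158 0 0 0 85;3 -2 164 0 0 0 85;3 -2 164 0 0 0 85;3 -2 164 0 0 0 70;3 -2 164 0 0 0 50;3 -2 164 0 0 0 35;3 -2 164 0 0 0 20;3 -2 164 0 0 0 15;3 -2 164 0 0 0 15;3 -2 164 0 0 0 15"

```text
time: 4.47
eef_pos: [0.6303, -0.232, 0.0458]
tcp_rot: [[-0.722, -0.692, 0.002], [-0.692, 0.722, -0.001], [-0.001, -0.002, -1.0]]
contact_force: [0.1, -0.7, 3.6]
opening: 0.328
```

Run:
```python
from h import *
s=arm.read_state();print(s["eef_pos"],s["tcp_rot"],s["contact_force"],s["opening"]*85.4)
f=grab("wrist","w3.png");a=grab("scene","a3.png");b=grab("side","b3.png")
A=np.array(a["image"])[180:330,280:430,::-1];B=np.array(b["image"])[220:370,240:390,::-1];W=np.array(f["image"])[:,:,::-1]
cv2.imwrite("pics/g.png",np.hstack([W[:400,80:480],np.vstack([cv2.resize(A,(200,200)),cv2.resize(B,(200,200))])]))
```

```text
[ 0.63027318 -0.23204139  0.04576636] [[-7.21708721e-01 -6.92193515e-01  2.15868855e-03]
 [-6.92196626e-01  7.21707622e-01 -1.39267918e-03]
 [-5.93938485e-04 -2.49934564e-03 -9.99996700e-01]] [ 0.06267004 -0.74232828  3.57565516] 28.001603008987786
```

View pics/g.png

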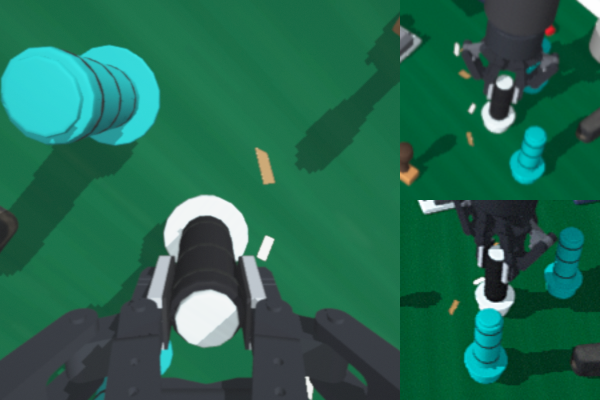

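The grasp is good: the tool stands upright between the pads, with its button at wrist pixel (287,318). I'll work out its offset from the TCP, then lift.

Run:
```python
from h import *
s=arm.read_state();f=grab("wrist");im=np.array(f["image"]).astype(int)
m=(im.min(2)>140).astype(np.uint8);m[:,:245]=0;m[:,325:]=0;m[:280]=0;m[355:]=0
n,l,st,c=cv2.connectedComponentsWithStats(m)
for i in range(1,n):
    if st[i,4]>500:
        x,y,w,h,_=st[i]
        for q in(c[i],(x+w/2-.5,y+h/2-.5)):
            p=plane(f,*q,.104);print(st[i],q,p,(s["tcp_rot"].T@(p-s["eef_pos"])*1e3).round(1))
```

```text
[ 255  290   63   57 2797] [286.52055774 318.16624955] [ 0.62869787 -0.23204978  0.104     ] [  1.1   1.  -58.2]
[ 255  290   63   57 2797] (np.float64(286.0), np.float64(318.0)) [ 0.62877935 -0.2322376   0.104     ] [  1.2   0.8 -58.2]
```

Request:
step_arm --deltas "0 0 -5 0 0 0 15;0 0 -20 0 0 0 15;0 0 -45 0 0 0 15;0 0 -70 0 0 0 15;0 0 -95 0 0 0 15;0 0 -115 0 0 0 15;0 0 -120 0 0 0 15;0 0 -120 0 0 0 15"

```text
time: 5.33
eef_pos: [0.6304, -0.2318, 0.1667]
tcp_rot: [[-0.722, -0.692, 0.004], [-0.692, 0.722, -0.001], [-0.002, -0.004, -1.0]]
contact_force: [1.2, -1.1, -1.9]
opening: 0.335
```

The tool's axis is about 1 mm along +x from the TCP. I'll carry it to hover above the clip.

Request:
step_arm --deltas "-10 17 0 0 0 0 15;-22 36 0 -0.2 0.1 0 15;-36 60 0 -0.2 0.1 0 15;-51 85 0 -0.2 0.1 0 15;-66 110 0 -0.2 0.1 0 15;-81 135 0 -0.2 0.1 0 15;-95 160 0 -0.2 0.1 0 15;-108 182 0 -0.2 0.1 0 15;-118 199 0 -0.2 0.1 0 15;-125 211 10 -0.2 0.1 0 15;-129 217 22 -0.2 0.1 0 15;-129 217 34 -0.2 0.1 0 15;-129 217 43 -0.2 0.1 0 15;-129 217 47 -0.2 0.1 0 15;-129 217 47 -0.2 0.1 0 15"

```text
time: 6.58
eef_pos: [0.5727, 0.013, 0.1169]
tcp_rot: [[-0.723, -0.691, -0.003], [-0.691, 0.723, -0.001], [0.003, 0.002, -1.0]]
contact_force: [-0.4, 0.9, -2.0]
opening: 0.333
```

Run:
```python
from h import *
s=arm.read_state();print(s["eef_pos"],s["tcp_rot"],s["contact_force"],s["joint_pos"])
a=grab("scene");b=grab("side");w=grab("wrist","w4.png")
c=lambda f,u,v,r=30:cv2.resize(np.array(f["image"])[v-r:v+r,u-r:u+r,::-1],(390,390),interpolation=cv2.INTER_CUBIC)
cv2.imwrite("pics/i.png",np.hstack([c(a,265,185),c(b,270,180)]))
R=s["tcp_rot"];foot=s["eef_pos"]+R@[.0011,0,.0458]
print("foot",foot)
for f in(a,b):print(proj(f,foot),proj(f,[.5725,.013,.049]))
```

```text
[0.57267889 0.01296532 0.11689695] [[-7.22557707e-01 -6.91303366e-01 -3.16478628e-03]
 [-6.91304633e-01  7.22562925e-01 -8.50664365e-04]
 [ 2.87482437e-03  1.57317733e-03 -9.99994630e-01]] [-0.40369117  0.90089006 -1.96345494] [ 2.13447452e+01 -1.14830749e+00 -8.10175773e+00 -2.07480907e-02
 -8.32331817e+01 -6.76086992e+01]
foot [0.57173913 0.01216593 0.07110036]
(np.float64(261.00994727149083), np.float64(187.46520725254388)) (np.float64(261.2193616111413), np.float64(193.93974020484123))
(np.float64(266.1861069481931), np.float64(179.8908003221565)) (np.float64(266.57903722378046), np.float64(188.02514128098736))
```

View pics/i.png

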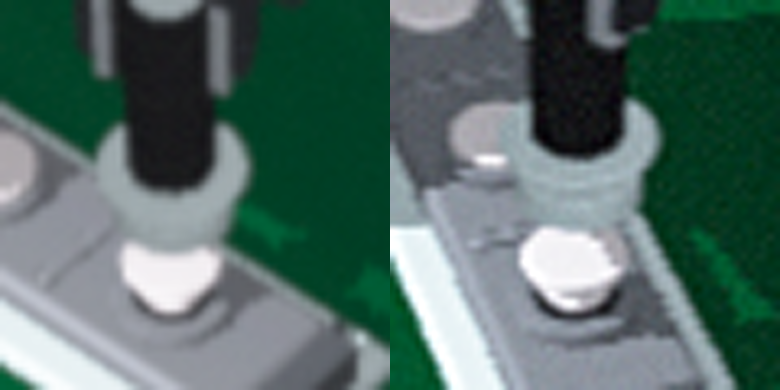

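Run:
```python
from h import *
a=grab("scene");b=grab("side");s=arm.read_state();foot=s["eef_pos"]+s["tcp_rot"]@[.0011,0,.0458]
t=np.linspace(0,2*np.pi,200)
for n,f,(fx,fy) in(("scene",a,(261.6,193.3)),("side",b,(268.9,184.0))):
    P=np.array([proj(f,foot+[.02*np.cos(k),.02*np.sin(k),0]) for k in t]);c=np.array(proj(f,foot))
    off=P[:,1].max()-c[1]
    m=plane(f,fx-.2,fy-off,foot[2]);print(n,"pred edge",P[:,1].max(),"foot meas",m,"err vs kin mm",(m-foot)*1e3)
```

```text
scene pred edge 192.86313575413521 foot meas [0.57260542 0.01187739 0.07423076] err vs kin mm [-6.64767044e-01 -1.09479060e+00  2.77555756e-14]
side pred edge 184.59521665869605 foot meas [0.57702455 0.01469563 0.07423076] err vs kin mm [3.75436616e+00 1.72344943e+00 2.77555756e-14]
```

Request:
step_arm --deltas "1 1 5 0 0 0 15;1 1 11 0 0 0 15;1 1 17 0 0 0 15;1 1 21 0 0 0 15;1 1 22 0 0 0 15;1 1 22 0 0 0 15;1 1 22 0 0 0 15"

```text
time: 7.42
eef_pos: [0.5727, 0.0137, 0.0981]
tcp_rot: [[-0.722, -0.692, 0.002], [-0.692, 0.722, 0.0], [-0.001, -0.001, -1.0]]
contact_force: [-0.2, -0.9, -1.5]
opening: 0.331
```

Run:
```python
from h import *
s=arm.read_state();print(s["eef_pos"],s["tcp_rot"],s["contact_force"],s["eef_pos"]+s["tcp_rot"]@[.0011,0,.0458])
```

```text
[0.57268032 0.01373705 0.09809075] [[-7.22072490e-01 -6.91815410e-01  1.66066697e-03]
 [-6.91816163e-01  7.22073660e-01  1.60402692e-04]
 [-1.31009293e-03 -1.03305388e-03 -9.99998608e-01]] [-0.18785846 -0.89673744 -1.52533844] [0.5719621  0.01298339 0.05228938]
```

Level, with the foot at (0.572, 0.013) and 3 mm above the head. Now pressing slowly: home is 15.3 mm lower.

Request:
step_arm --deltas "0 0 1.5 0 0 0 15;0 0 3 0 0 0 15;0 0 4.5 0 0 0 15;0 0 6 0 0 0 15;0 0 7.5 0 0 0 15;0 0 9 0 0 0 15;0 0 10.5 0 0 0 15;0 0 12 0 0 0 15;0 0 13 0 0 0 15;0 0 13 0 0 0 15"

```text
time: 8.25
eef_pos: [0.5722, 0.0137, 0.084]
tcp_rot: [[-0.722, -0.692, 0.0], [-0.692, 0.722, 0.0], [-0.0, -0.0, -1.0]]
contact_force: [-1.0, -0.0, -1.5]
opening: 0.332
```

Request:
step_arm --deltas "0 0 1 0 0 0 15;0 0 2 0 0 0 15;0 0 3 0 0 0 15;0 0 3 0 0 0 15"

```text
time: 8.58
eef_pos: [0.5726, 0.0137, 0.0826]
tcp_rot: [[-0.722, -0.692, 0.002], [-0.692, 0.722, -0.0], [-0.001, -0.001, -1.0]]
contact_force: [-2.1, 0.8, 6.7]
opening: 0.332
```

Request:
step_arm --deltas "0 0 1.5 0 0 0 15;0 0 3 0 0 0 15;0 0 3 0 0 0 15;0 0 3 0 0 0 15"

```text
time: 8.92
eef_pos: [0.5731, 0.0137, 0.0825]
tcp_rot: [[-0.722, -0.692, 0.004], [-0.692, 0.722, -0.0], [-0.003, -0.003, -1.0]]
contact_force: [-5.5, 1.5, 11.7]
opening: 0.335
```

The foot hit a hard stop at z ≈ 0.037, so the clip is home. I'll lift and carry the tool back to its old place.

Request:
step_arm --deltas "0 0 -5 0 0 0 15;0 0 -15 0 0 0 15;0 0 -30 0 0 0 15;0 0 -50 0 0 0 15;0 0 -65 0 0 0 15;12 -20 -75 0 0 0 15;26 -44 -80 0 0 0 15;40 -68 -80 0 0 0 15;55 -93 -80 0 0 0 15;70 -118 -80 0 0 0 15;85 -143 -80 0 0 0 15;98 -166 -80 0 0 0 15;110 -187 -80 0 0 0 15;119 -202 -80 0 0 0 15;125 -212 -80 0 0 0 15;128 -217 -80 0 0 0 15;128 -217 -80 0 0 0 15;128 -217 -80 0 0 0 15;128 -217 -80 0 0 0 15"

```text
time: 10.5
eef_pos: [0.6307, -0.2304, 0.163]
tcp_rot: [[-0.721, -0.693, 0.004], [-0.693, 0.721, -0.0], [-0.003, -0.003, -1.0]]
contact_force: [0.6, -0.1, -1.5]
opening: 0.338
```

Run:
```python
from h import *
s=arm.read_state();print(s["eef_pos"],s["tcp_rot"],s["contact_force"])
a=grab("scene");b=grab("side")
c=lambda f,u,v,r=30:cv2.resize(np.array(f["image"])[v-r:v+r,u-r:u+r,::-1],(260,260),interpolation=cv2.INTER_CUBIC)
cv2.imwrite("pics/j.png",np.vstack([np.hstack([c(a,255,190),c(b,265,185)]),np.hstack([c(a,350,240,60),c(b,312,270,60)])]))
```

```text
[ 0.63072895 -0.23044943  0.1629841 ] [[-7.20843309e-01 -6.93086374e-01  4.02520320e-03]
 [-6.93092025e-01  7.20849113e-01 -1.25663322e-05]
 [-2.89285461e-03 -2.79889460e-03 -9.99991899e-01]] [ 0.56807175 -0.05870639 -1.47478578]
```

View pics/j.png

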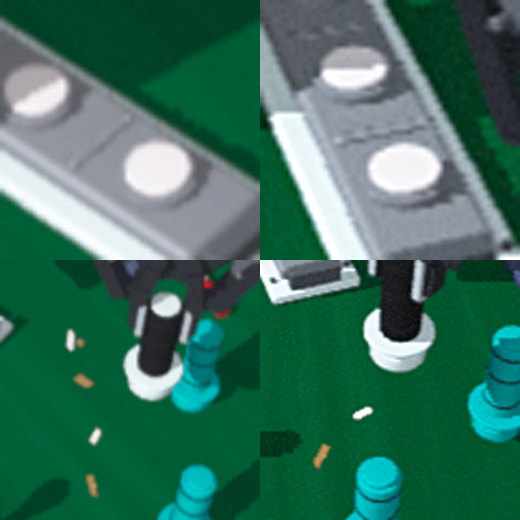

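The clip now sits flush like its neighbour, and the tool hangs upright over its old spot. Lowering it.

Request:
step_arm --deltas "0 0 20 -0.2 0.1 0 15;0 0 45 -0.2 0.1 0 15;0 0 70 -0.2 0.1 0 15;0 0 90 -0.2 0.1 0 15;0 0 103 -0.2 0.1 0 15;0 0 110 -0.2 0.1 0 15;0 0 113 -0.2 0.1 0 15;0 0 115 -0.2 0.1 0 15;0 0 116 -0.2 0.1 0 15;0 0 116 -0.2 0.1 0 15;0 0 116 -0.2 0.1 0 15"

```text
time: 11.52
eef_pos: [0.6318, -0.2306, 0.0483]
tcp_rot: [[-0.721, -0.693, 0.002], [-0.693, 0.721, 0.001], [-0.002, -0.001, -1.0]]
contact_force: [0.1, -0.1, -1.0]
opening: 0.333
```

Request:
step_arm --deltas "0 0 1 0 0 0 15;0 0 2 0 0 0 15;0 0 2.5 0 0 0 15;0 0 2.5 0 0 0 15;0 0 2.5 0 0 0 15"

```text
time: 11.93
eef_pos: [0.6318, -0.2306, 0.0458]
tcp_rot: [[-0.721, -0.693, 0.002], [-0.693, 0.721, 0.001], [-0.002, -0.001, -1.0]]
contact_force: [-0.2, 0.4, -1.8]
opening: 0.334
```

Request:
step_arm --deltas "0 0 0.5 0 0 0 15;0 0 1 0 0 0 15;0 0 1 0 0 0 15;0 0 1 0 0 0 15"

```text
time: 12.27
eef_pos: [0.632, -0.2306, 0.0457]
tcp_rot: [[-0.721, -0.693, 0.003], [-0.693, 0.721, 0.001], [-0.003, -0.002, -1.0]]
contact_force: [-2.5, 0.5, 5.0]
opening: 0.336
```

Contact at the height where I picked it up (5 N). Opening slowly, then straight up.

Request:
step_arm --deltas "0 0 -0.5 0 0 0 15;0 0 -0.5 0 0 0 28;0 0 -0.5 0 0 0 32;0 0 -0.5 0 0 0 40;0 0 -0.5 0 0 0 55;0 0 -0.5 0 0 0 70;0 0 -0.5 0 0 0 85;0 0 -0.5 0 0 0 85;0 0 -0.5 0 0 0 85;0 0 -10 0 0 0 85;0 0 -30 0 0 0 85;0 0 -55 0 0 0 85;0 0 -85 0 0 0 85;0 0 -115 0 0 0 85;0 0 -145 0 0 0 85;0 0 -165 0 0 0 85;0 0 -165 0 0 0 85;0 0 -165 0 0 0 85"

```text
time: 13.77
eef_pos: [0.6321, -0.2309, 0.2134]
tcp_rot: [[-0.721, -0.693, 0.007], [-0.693, 0.721, 0.0], [-0.005, -0.005, -1.0]]
contact_force: [0.3, -0.6, -0.2]
opening: 0.998
```

```bash
python3 btn.py
python3 - <<'E'
from h import *
s=arm.read_state();print(s["eef_pos"],s["contact_force"],s["opening"],s["time"])
a=grab("scene");b=grab("side")
cv2.imwrite("pics/k.png",cv2.resize(np.hstack([np.array(a["image"])[130:350,150:420,::-1],np.array(b["image"])[130:350,170:440,::-1]]),(800,326)))
E
```

```text
[263 151  48  38 795] [287.37358491 165.71194969] [ 0.61331298 -0.2472254   0.104     ] tool mm [ 25.1   0.9 107.1] 1.0
[272 181  29  28 618] [286.33009709 194.88349515] [ 0.63163546 -0.23071206  0.104     ] tool mm [5.000e-01 1.000e-01 1.072e+02] 1.0
[ 0.63160281 -0.23054796  0.21123229] [ 4.74707583e-04  2.52015081e-01 -1.52103764e+00] 0.9963807832029803 13.8167
```

View pics/k.png

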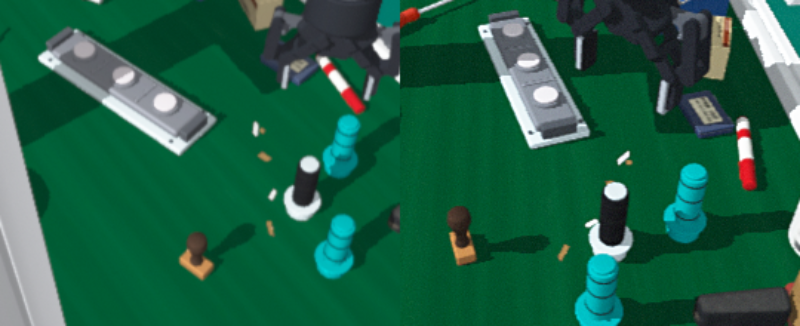

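The tool stands upright and free, the clip is home, and the stamp and turquoise tools haven't moved. Handing in.

```bash
python3 -c "from h import *;print(arm.job_done())"
```

```text
the job is handed in; nothing more can be done
None
```

The proud clip is home, the seating tool is back upright on the belt within about 2 mm of where it started, and the job was handed in at about 14 s.

- **Press:** I set the tool's foot on the clip at about (0.572, 0.013) and pressed straight down. It met a hard stop with the foot at 37 mm, the home height, at about 12 N. Close crops after lifting show the head flush like its neighbour.
- **Release:** The tool touched down at the same height as when I picked it up. The last pictures show it standing upright with the gripper open and clear above it.
- **Bystanders:** The inspection stamp and both turquoise look-alikes were left alone and look unmoved in the last pictures.
- **What disagreed:** The cameras differed by 3–4 mm on the clip's position. I compared the hovering foot with the clip in the two fixed views and shifted about 1 mm before pressing, so I expect the foot was centred to within about 2 mm.

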